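Set the multimeter on its sloped bench stand

TASK

Put the blue multimeter up on the sloped steel bench stand so that it can be read while soldering: face up, screen end uppermost, square and roughly centred across the stand, its foot end settled down against the stand's bottom lip. Set it down gently rather than dropping it, and leave the pocket calculator where it lies.

Things in the scene. Friction and masses are not known exactly. Their poses are not given: they have to be found in the camera images.
- meter: Blue multimeter: grey face, pale screen at one end, white dial mid, three sockets at the other (foot) end. 124 mm long (x), 58 wide (y), 32 thick (z), 0.18-0.35 kg, flat parallel sides. Lies face up on a green mat 3 mm thick. Origin: centre of its back (underside). +x to the screen end, z out of the face; the foot end is 62 mm from the origin.
- meter_screen (a point): Centre of the multimeter's screen, on its face: 34 mm from the meter's origin towards the screen end and 32 mm above its back.
- rest: Sloped face of a fixed steel stand. Origin: on the face at the middle of its foot, where the lip begins, 24 mm above the worktop. x up the slope (25 deg), y across, z square out of the face. Flat, 150 mm long, 124 wide, no side walls; black lip along the lower edge 6 mm thick, 16 mm high, on the -x side. Upper edge 87 mm above the worktop. Polished: things let go on it slide down to the lip.
- calculator: Bystander: black pocket calculator with rows of white keys and one orange key, 118 x 66 x 15 mm, lying on the green mat near the multimeter; must stay there. Origin: centre of its underside, x towards its display end.
Mind the look-alikes: they are no part of the job. Of the things like the meter, leave any that is red; of the rest the larger one is meant.

How it is judged:
By the outcome, as a careful person would: the job done as asked, in the order asked, and still so for the second after the job is handed in, with the robot touching nothing.
It also fails if it takes over 38 s, if anything falls off the work surface, if the arm or the gripper's body presses on something with over 40 N, if the wrist force passes 120 N, or if a joint passes its speed limit or range.

ROBOT

A 7-joint arm with a two-finger parallel gripper is mounted at the origin on the work surface. World frame = base frame: x ahead of the robot, y to its left, z up, the work surface at z = 0. Lengths are in m, angles in rad, forces in N, time in s.
With the tool pointing down it reaches from about 0.4 to 0.925 m from the base axis. Payload 4.1 kg.
Tool frame: the origin (TCP) lies midway between the tips of the shut fingers; the grasp point (between the pads) lies 19 mm behind it; z points along the fingers, x is the direction in which the jaws open and shut, and the axes are right-handed (so a half turn about z gives the same grasp; the last joint's range is limited). The gripper opens to 85 mm and grips with 20 to 120 N. Pads are 22 mm wide; open, the fingers measure 114 mm over their backs; the gripper's body (76 mm by 85 mm) begins 54 mm behind the grasp point. The pads swing forward as they close: fully open they stand 13 mm farther back than shut.
Start: joints at [-1.233, 0.398, 0.045, 1.537, -0.019, 1.207, -0.051], TCP at [0.275, 0.589, 0.231] pointing down, gripper open.
Joint ranges: [-2.82, 2.82], [-0.49, 2.23], [-1.37, 1.46], [0, 2.46], [-1.36, 4.5], [0.23, 2], [-2.94, 2.94]. Speed limits (rad/s): [2.57, 2.57, 3.14, 3.14, 3.14, 3.14, 3.14].

INTERFACE

Orientations are given as a unit quaternion [w, x, y, z].
In Python, from workcell import bot gives the robot as it stands.
- The arm moves only by the tool servo_tool, never from a script. Its argument "motion" is a list of rows, each a list of 3 entries, a list of its own where there are three numbers: the shift along the tool's x, y, z in mm, then the turn, a rotation vector about the tool's x, y, z in rad, then the finger opening in mm, from 0 to 85.4. In form: [[[tx, ty, tz], [wx, wy, wz], hand], ...]. A call has 1 to 8 rows; each row shifts and turns the commanded pose from where the row before left it, along the tool's axes as they then stand; what a row does not reach is not made up. A row lasts 1/12 s, in which the tool goes at most 41.7 mm and 7.16 degrees, less where a joint would pass 70% of its speed; a pose out of reach is approached as far as the arm can. A call is refused whole if a number of a shift passes 41.7 or a number of a turn 0.125, either way. A call with a gripper value outside its range is refused whole. The fingers move at their own pace and stop on an object; "squeeze" is the grip in N (left out, the last holds). Time passes only in rows, so rows that do not move let the fingers close. It gives the time, the measured TCP pose, the force and the opening at its end, in the units of the state.
- bot.get_state(): the state, without advancing time (a new reading comes with each control period).
- bot.grab_frame(name): name is "side" or "top" or "wrist"; returns a dict with "image" (400x640x3 uint8, blue, green, red), "z_map" (400x640 float32, m along the optical axis (not along the pixel's ray), 0 where there is no reading), "intrinsics" (3x3 intrinsics, pixels), "rvec" (rotation vector, rad) and "tvec" (3), from world to camera coordinates, as OpenCV has them; the wrist camera has in their place "hand_eye" (4x4, takes a point from camera to tool coordinates, whose origin is the TCP and whose axes are the tool frame's). Camera axes: x right, y down, z forward; pixel columns grow to the right and rows downward; lengths in m; the calibration is good to about 2 mm. A picture is of the moment at which its call begins: read the wrist's pose just before it.
- bot.close_job(): hands the job in, once; it reports no verdict.
The state is a dict: "clock": time; "joint_positions": joint angles; "qvel": joint speeds; "joint_torque": joint torques, N m; "position": TCP position; "tool_rot": TCP orientation; "contact_force": force on the tool from outside, world axes, zero at the start; "torque": the same for the moment, N m; "opening": opening from 0.0 (shut) to 1.0 (fully open).
Only numpy, scipy, OpenCV 4.12 (cv2) and the standard library are available. Lean on these libraries where they do the work, as an engineer would, in place of code of your own. Each camera call takes 0.05 s, during which the arm holds its last target.

## Working session

There is one attempt and no reset: what is moved stays moved. The work goes in short steps, Python scripts to look and compute and a tool call to move; the robot and the scene stay as the last step left them, time stands still between calls to the robot, and variables do not carry over. Pictures are saved under pics/ and viewed, and the job is handed in when it is done.

Besides the shell and the picture viewer there is one more tool, called after ">>>" as name(argument=value, ...), one argument or row to a line, values as JSON. servo_tool: Moves the arm, as the interface text tells. Its arguments: {"type":"object","properties":{"motion":{"type":"array"},"squeeze":{"type":"number"}},"required":["motion"]}

```bash
mkdir -p pics
cat > h.py <<'E'
import numpy as np, cv2, pickle
from workcell import bot
def grab(n,tag):
    f=bot.grab_frame(n); cv2.imwrite(f'pics/{tag}_{n}.png',f['image']); pickle.dump(f,open(f'pics/{tag}_{n}.pkl','wb')); return f
E
python3 - <<'E'
from h import *
s=bot.get_state(); print({k:np.round(v,3) for k,v in s.items()})
for n in('top','side'):
    f=grab(n,'a'); print(n,f['intrinsics'].round(1).tolist(),f['rvec'],f['tvec'])
E
```

```text
{'clock': np.float64(0.0), 'joint_positions': array([-1.233,  0.399,  0.045,  1.538, -0.019,  1.207, -0.051]), 'qvel': array([ 0.001, -0.001, -0.001, -0.001,  0.   , -0.001,  0.002]), 'joint_torque': array([ 1.0000e-03, -4.7513e+01,  1.3650e+00, -2.5422e+01,  1.1000e-02,
        9.0000e-03,  0.0000e+00]), 'position': array([0.275, 0.588, 0.23 ]), 'tool_rot': array([ 0.001,  0.843,  0.537, -0.001]), 'contact_force': array([ 0.19 ,  0.489, -0.018]), 'torque': array([-0.005, -0.025,  0.052]), 'opening': np.float64(0.997)}
top [[431.2, 0.0, 322.6], [0.0, 431.2, 196.8], [0.0, 0.0, 1.0]] [ 2.17809958 -2.15498455  0.11147854] [-0.13411893  0.44133097  1.04176958]
side [[402.0, 0.0, 325.3], [0.0, 402.0, 193.8], [0.0, 0.0, 1.0]] [ 2.16429075 -0.66440679  0.34191286] [-0.42844869  0.14816052  0.87755535]
```

View pics/a_top.png

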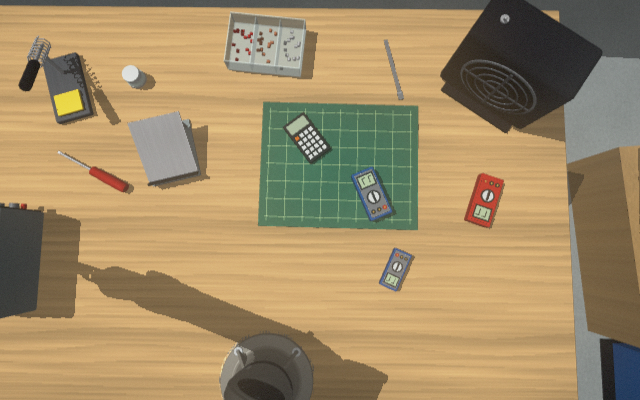

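View pics/a_side.png

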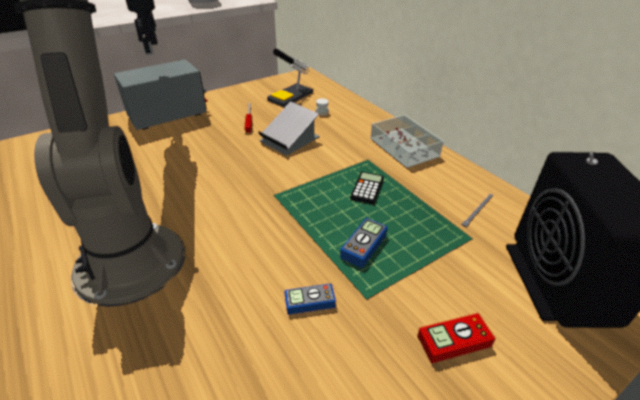

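Run:
```python
from h import *
t=cv2.imread('pics/a_top.png'); s=cv2.imread('pics/a_side.png')
a=cv2.resize(t[95:215,115:215],None,fx=4,fy=4,interpolation=2)
b=cv2.resize(t[150:300,340:420],None,fx=3.2,fy=3.2,interpolation=2)
cv2.imwrite('pics/c1.png',np.hstack([a,b[:480]]))
cv2.imwrite('pics/c2.png',cv2.resize(s[90:165,240:340],None,fx=7,fy=7,interpolation=2))
```

```text
(no output)
```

View pics/c1.png

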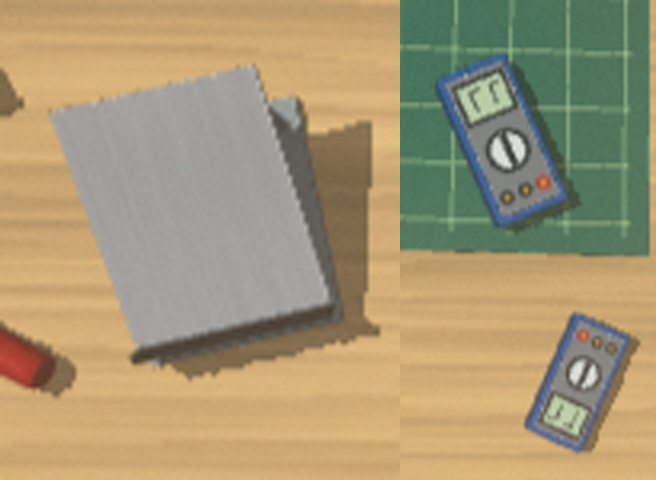

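View pics/c2.png

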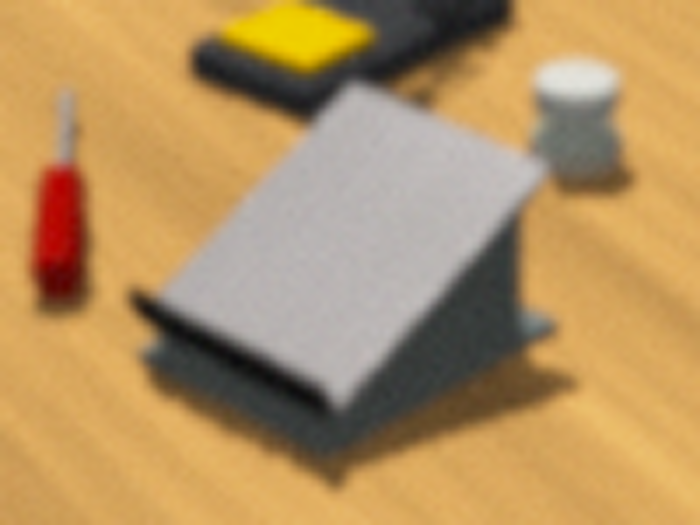

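```bash
cat >> h.py <<'E'
def cam(f):
    R=cv2.Rodrigues(np.array(f['rvec'],float))[0]; return R,np.array(f['tvec'],float).ravel()
def cloud(f,T=None):
    K=f['intrinsics'];z=f['z_map'].astype(float);v,u=np.indices(z.shape)
    P=np.stack([(u-K[0,2])/K[0,0]*z,(v-K[1,2])/K[1,1]*z,z],-1)
    if T is None:
        R,t=cam(f); W=(P-t)@R
    else: W=P@T[:3,:3].T+T[:3,3]
    W[z==0]=np.nan; return W
def rect(P): # xy points m -> center, long axis angle(deg), dims
    r=cv2.minAreaRect((P*1000).astype(np.float32)); b=cv2.boxPoints(r)
    e=b[1]-b[0],b[2]-b[1]; L=[np.linalg.norm(q) for q in e]; i=int(np.argmax(L))
    return np.array(r[0]),np.degrees(np.arctan2(e[i][1],e[i][0])),L,b
E
python3 - <<'E'
from h import *
f=pickle.load(open('pics/a_top.pkl','rb')); W=cloud(f)
def comp(m,seed):
    n,l=cv2.connectedComponents(m.astype(np.uint8)); return l==l[seed[1],seed[0]]
print('mat z',np.nanmedian(W[110:120,350:400,2]),'table z',np.nanmedian(W[300:320,450:500,2]))
print('meter face z',np.nanmedian(W[190:200,370:378,2]))
m=comp((W[...,2]>0.024)&(W[...,2]<0.06),(373,196)); print('meter',m.sum(),*rect(W[m][:,:2]))
hsv=cv2.cvtColor(f['image'],cv2.COLOR_BGR2HSV); 
m=comp((W[...,2]>0.009)&(W[...,2]<0.06),(307,140)); print('calc',m.sum(),*rect(W[m][:,:2]))
# small meters heights
for s in((397,269),(485,200)): print(W[s[1],s[0]])
# stand
m=comp((W[...,2]>0.02)&(W[...,2]<0.1),(165,148))
P=W[m]; 
Q=P
for k in range(6):
    A=np.c_[Q[:,:2],np.ones(len(Q))]; c=np.linalg.lstsq(A,Q[:,2],rcond=None)[0]
    r=P[:,2]-(np.c_[P[:,:2],np.ones(len(P))]@c); Q=P[np.abs(r)<0.004]
n=np.array([-c[0],-c[1],1]);n/=np.linalg.norm(n)
print('normal',n,'tilt',np.degrees(np.arccos(n[2])),'upyaw',np.degrees(np.arctan2(c[1],c[0])),len(Q),len(P))
# in-plane coords
x=np.array([c[0],c[1],0]);x/=np.linalg.norm(x);x=x-n*(x@n);x/=np.linalg.norm(x);y=np.cross(n,x)
o=Q.mean(0);uv=np.c_[(Q-o)@x,(Q-o)@y]
ctr,a,L,b=rect(uv);print('rect',ctr,a,L); 
for q in b: print('corner',o+x*q[0]/1000+y*q[1]/1000)
E
```

```text
mat z 0.0026490615828265495 table z -0.0002265950226753965
meter face z 0.03812502867649
meter 1194 [ 453.50808716 -249.10919189] 23.741066 [np.float32(58.702072), np.float32(123.89195)] [[ 384.98752 -247.1817 ]
 [ 408.6212  -300.91608]
 [ 522.0287  -251.03668]
 [ 498.395   -197.3023 ]]
calc 1206 [595.51153564 -86.73094177] 37.516857 [np.float32(66.55872), np.float32(119.00411)] [[ 528.0491    -96.57106 ]
 [ 568.583    -149.36371 ]
 [ 662.974     -76.89082 ]
 [ 622.44006   -24.098175]]
[ 0.26895011 -0.31095461  0.02814654]
[ 0.43833938 -0.52698459  0.03103931]
normal [-0.40919432 -0.10139464  0.90679608] tilt 24.933717896516676 upyaw 13.917055982989902 3046 3427
rect [-3.40524292  0.77770615] -0.09814398 [np.float32(154.75389), np.float32(125.92463)]
corner [0.50235393 0.18086231 0.02179106]
corner [0.6386283  0.21435676 0.08703049]
corner [0.60853118 0.33663173 0.08712142]
corner [0.47225681 0.30313727 0.02188199]
```

The look-alikes in the top view are the larger blue meter on the mat at (373,194), the smaller blue one at (397,269) and the red one at (485,200). The meter I want is the blue one on the mat at (373,194): it measures 124 x 58.7 mm and its screen end points up in the image (+x). The crop confirms that. The stand's lip is its near edge, and up-slope is at yaw 13.9°. I'll swing over to the meter now.

>>> servo_tool(
  motion=[
    [[-3,20,0],[0,0,0.035],85],
    [[-5,38,0],[0,0,0.064],85],
    [[-5,38,0],[0,0,0.064],85],
    [[-5,38,0],[0,0,0.064],85],
    [[-5,38,0],[0,0,0.064],85],
    [[-5,38,0],[0,0,0.064],85],
    [[-5,38,0],[0,0,0.064],85],
    [[-5,38,0],[0,0,0.064],85],
  ],
  squeeze=40,
)

```text
clock: 0.77
position: [0.48, 0.3854, 0.231]
tool_rot: [0.0, 0.948, 0.317, 0.0]
contact_force: [0.1, 0.7, -0.5]
opening: 0.993
```

>>> servo_tool(
  motion=[
    [[-5,38,0],[0,0,0.068],85],
    [[-5,38,0],[0,0,0.068],85],
    [[-5,38,0],[0,0,0.068],85],
    [[-5,38,0],[0,0,0.068],85],
    [[-5,38,0],[0,0,0.068],85],
    [[-5,38,0],[0,0,0.068],85],
    [[-5,38,0],[0,0,0.068],85],
    [[-5,38,0],[0,0,0.068],85],
  ],
)

```text
clock: 1.43
position: [0.5628, 0.094, 0.2311]
tool_rot: [0.0, 0.999, 0.051, 0.0]
contact_force: [0.5, -0.5, -0.5]
opening: 0.993
```

```bash
cat >> h.py <<'E'
from scipy.spatial.transform import Rotation as Ro
def pose():
    s=bot.get_state(); q=s['tool_rot']; return np.array(s['position']),Ro.from_quat([q[1],q[2],q[3],q[0]]),s
def toolR(yawx,n): # tool x near yaw (deg), tool z = -n
    z=-np.array(n)/np.linalg.norm(n); x=np.array([np.cos(np.radians(yawx)),np.sin(np.radians(yawx)),0]); x-=z*(x@z); x/=np.linalg.norm(x)
    return Ro.from_matrix(np.c_[x,np.cross(z,x),z])
def plan(p0,R0,p1,R1,N):
    w=(R0.inv()*R1).as_rotvec(); 
    for i in range(N):
        R=R0*Ro.from_rotvec(w*i/N); print(np.round(R.inv().apply((p1-p0)/N)*1000,1).tolist(),end=' ')
    print('turn/row',np.round(w/N,4).tolist())
E
python3 - <<'E'
from h import *
p,R,s=pose(); print(p,s['qvel'].round(2))
plan(p,R,np.array([.4535,-.249,.19]),toolR(-66.3,[0,0,1]),14)
E
```

```text
[0.56282968 0.09398556 0.2311488 ] [ 0.47 -0.1   0.35  0.18 -0.05 -0.04  0.03]
[-10.3, 23.6, 2.9] [-8.1, 24.4, 2.9] [-5.9, 25.0, 2.9] [-3.6, 25.5, 2.9] [-1.3, 25.7, 2.9] [1.0, 25.7, 2.9] [3.3, 25.5, 2.9] [5.6, 25.1, 2.9] [7.8, 24.5, 2.9] [10.0, 23.7, 2.9] [12.1, 22.7, 2.9] [14.1, 21.5, 2.9] [15.9, 20.2, 2.9] [17.7, 18.7, 2.9] turn/row [0.0, -0.0, 0.0899]
```

>>> servo_tool(
  motion=[
    [[-10,24,3],[0,0,0.09],85],
    [[-8,24,3],[0,0,0.09],85],
    [[-6,25,3],[0,0,0.09],85],
    [[-3.5,25.5,3],[0,0,0.09],85],
    [[-1,25.5,3],[0,0,0.09],85],
    [[1,25.5,3],[0,0,0.09],85],
    [[3.5,25.5,3],[0,0,0.09],85],
    [[5.5,25,3],[0,0,0.09],85],
  ],
)

```text
clock: 2.1
position: [0.501, -0.1009, 0.2071]
tool_rot: [-0.0, 0.952, -0.305, -0.0]
contact_force: [0.1, 0.7, -0.1]
opening: 0.996
```

>>> servo_tool(
  motion=[
    [[8,24.5,3],[0,0,0.09],85],
    [[10,23.5,3],[0,0,0.09],85],
    [[12,22.5,3],[0,0,0.09],85],
    [[14,21.5,3],[0,0,0.09],85],
    [[11,14,3],[0,0,0.06],85],
    [[0,0,0],[0,0,0],85],
    [[0,0,0],[0,0,0],85],
    [[0,0,0],[0,0,0],85],
  ],
)

```text
clock: 2.77
position: [0.4666, -0.2129, 0.1921]
tool_rot: [-0.0, 0.87, -0.493, -0.0]
contact_force: [0.4, 0.4, -0.7]
opening: 0.992
```

Run:
```python
from h import *
p,R,s=pose(); f=grab('wrist','b')
x=R.apply([1,0,0]); print(p,'xyaw',np.degrees(np.arctan2(x[1],x[0])),s['qvel'].round(3))
T=np.array(f['hand_eye']); W=R.apply(cloud(f,T).reshape(-1,3)).reshape(400,640,3)+p
np.save('pics/b_W.npy',W)
hsv=cv2.cvtColor(f['image'],cv2.COLOR_BGR2HSV)
m=(W[...,2]>0.026)&(W[...,2]<0.05)
n,l,st,c=cv2.connectedComponentsWithStats(m.astype(np.uint8))
for i in range(1,n):
    if st[i,4]>1500:
        print(st[i],c[i],np.median(W[l==i][:,2]),*rect(W[l==i][:,:2]))
```

```text
[ 0.46655233 -0.21290777  0.1921176 ] xyaw -59.10801893409905 [-0.015 -0.002 -0.014 -0.003  0.002  0.001 -0.001]
[ 308  146   72  118 6224] [342.48682519 203.88496144] 0.03509416960738165 [ 452.55099487 -250.58291626] 23.643011 [np.float32(58.134113), np.float32(123.97081)] [[ 384.11157 -248.81412]
 [ 407.42548 -302.06857]
 [ 520.9904  -252.35172]
 [ 497.6765  -199.09726]]
[ 496  284   94   51 2124] [551.80838041 311.20009416] 0.0316294731801636 [ 454.72583008 -534.56427002] -19.10362 [np.float32(93.14718), np.float32(59.77857)] [[ 400.93503 -547.565  ]
 [ 488.95242 -578.05   ]
 [ 508.51663 -521.56354]
 [ 420.49924 -491.07855]]
```

View pics/b_wrist.png

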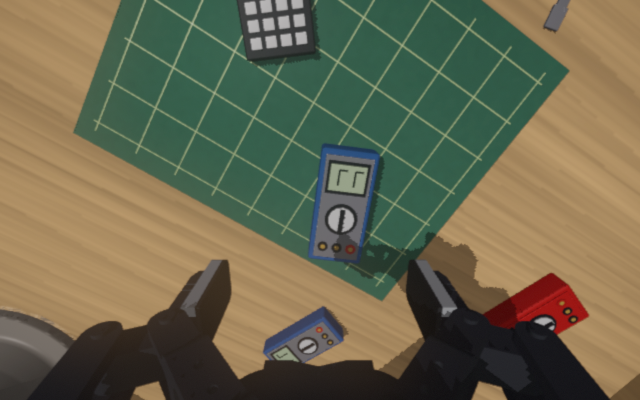

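The wrist view shows the meter at (342,204). That puts it at (0.4526, -0.2506), yaw 23.6°, within 1.5 mm of the top view.

Run:
```python
from h import *
p,R,s=pose()
plan(p,R,np.array([.4528,-.2502,p[2]]),toolR(-66.35,[0,0,1]),3)
```

```text
[8.4, 10.5, -0.0] [8.8, 10.1, -0.0] [9.2, 9.7, -0.0] turn/row [-0.0002, 0.0002, 0.0425]
```

>>> servo_tool(
  motion=[
    [[8.4,10.5,0],[0,0,0.0425],85],
    [[8.8,10.1,0],[0,0,0.0425],85],
    [[9.2,9.7,0],[0,0,0.0425],85],
    [[0,0,25],[0,0,0],85],
    [[0,0,35],[0,0,0],85],
    [[0,0,35],[0,0,0],85],
    [[0,0,20],[0,0,0],85],
    [[0,0,0],[0,0,0],85],
  ],
)

```text
clock: 3.48
position: [0.4483, -0.251, 0.0735]
tool_rot: [0.001, 0.835, -0.55, -0.004]
contact_force: [-0.6, 0.3, 0.0]
opening: 0.994
```

Run:
```python
from h import *
p,R,s=pose(); f=grab('wrist','c'); print(p,s['contact_force'])
plan(p,R,np.array([.4528,-.2502,0.006]),toolR(-66.35,[0,0,1]),1)
T=np.array(f['hand_eye']); W=R.apply(cloud(f,T).reshape(-1,3)).reshape(400,640,3)+p
m=(W[...,2]>0.026)&(W[...,2]<0.05)
n,l,st,c=cv2.connectedComponentsWithStats(m.astype(np.uint8))
for i in range(1,n):
    if st[i,4]>3000: print(st[i],np.median(W[l==i][:,2]),*rect(W[l==i][:,:2])[:3])
```

```text
[ 0.44825238 -0.25101527  0.0734807 ] [-0.63145129  0.25854976  0.01917633]
[1.4, -5.0, 67.4] turn/row [0.0068, 0.0053, -0.0058]
[  270   122    99   180 16200] 0.0351057287481536 [ 452.66641235 -250.25250244] 23.59965 [np.float32(58.328793), np.float32(123.49009)]
```

View pics/c_wrist.png

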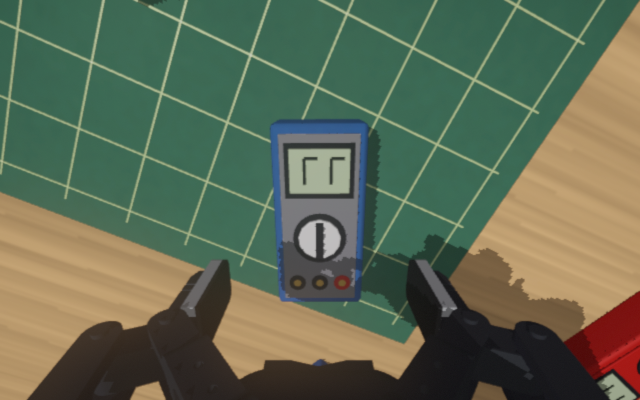

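The meter sits at (0.4527, -0.2503), between the fingers and centred in x. I'll correct the 5 mm offset and descend.

>>> servo_tool(
  motion=[
    [[1.4,-5,8],[0.007,0.005,-0.006],85],
    [[0,0,20],[0,0,0],85],
    [[0,0,20],[0,0,0],85],
    [[0,0,12],[0,0,0],85],
    [[0,0,7],[0,0,0],85],
    [[0,0,0],[0,0,0],85],
    [[0,0,0],[0,0,0],85],
  ],
)

```text
clock: 4.12
position: [0.4584, -0.2513, 0.011]
tool_rot: [-0.002, 0.838, -0.546, 0.005]
contact_force: [-0.1, -0.2, 0.1]
opening: 0.996
```

Run:
```python
from h import *
p,R,s=pose(); print(p,s['contact_force'])
plan(p,R,np.array([.4528,-.2502,0.006]),toolR(-66.4,[0,0,1]),1)
```

```text
[ 0.45835202 -0.25133403  0.01097861] [-0.1059169  -0.22390979  0.13339125]
[-3.3, 4.7, 4.9] turn/row [-0.0079, -0.006, 0.0042]
```

>>> servo_tool(
  motion=[
    [[0,0,0],[0,0,0],85],
    [[0,0,0],[0,0,0],85],
  ],
)

```text
clock: 4.28
position: [0.4586, -0.2512, 0.0113]
tool_rot: [-0.002, 0.838, -0.546, 0.005]
contact_force: [0.4, 0.7, -0.7]
opening: 0.998
```

Run:
```python
from h import *
p,R,s=pose(); print(p,s['contact_force'],s['qvel'].round(3))
plan(p,R,np.array([.4528,-.2502,0.006]),toolR(-66.4,[0,0,1]),1)
```

```text
[ 0.45855345 -0.25123542  0.01128042] [ 0.36507387  0.6698316  -0.69034946] [-0.001  0.003 -0.003  0.003  0.    -0.001  0.001]
[-3.3, 4.9, 5.2] turn/row [-0.0086, -0.0064, 0.0044]
```

>>> servo_tool(
  motion=[
    [[-2,2.5,2],[-0.004,-0.003,0.002],85],
    [[-1.2,2.2,2.5],[-0.004,-0.003,0.002],85],
    [[0,0,0],[0,0,0],85],
    [[0,0,0],[0,0,0],85],
  ],
)

```text
clock: 4.62
position: [0.4519, -0.2496, 0.0056]
tool_rot: [0.0, 0.837, -0.547, -0.001]
contact_force: [-0.2, -0.7, 0.3]
opening: 0.997
```

Run:
```python
from h import *
p,R,s=pose(); print(p,s['contact_force'],s['qvel'].round(3))
plan(p,R,np.array([.4528,-.2502,0.006]),toolR(-66.4,[0,0,1]),1)
f=grab('wrist','d'); f=grab('side','d')
```

```text
[ 0.45187892 -0.24961179  0.0055901 ] [-0.18095159 -0.65252864  0.2800577 ] [-0.     0.    -0.001 -0.008  0.001 -0.001  0.   ]
[0.9, -0.6, -0.4] turn/row [0.0013, 0.0014, 0.0004]
```

View pics/d_wrist.png

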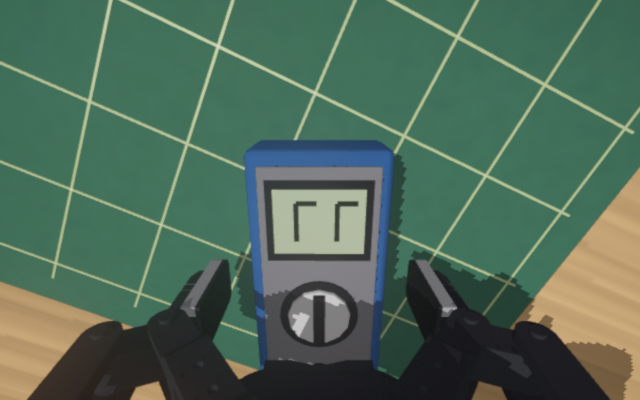

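The fingers straddle the meter at mid-length, square to it, with error under 1 mm. I'll close on it.

>>> servo_tool(
  motion=[
    [[0,0,0],[0,0,0],70],
    [[0,0,0],[0,0,0],62],
    [[0,0,0],[0,0,0],55],
    [[0,0,0],[0,0,0],50],
    [[0,0,0],[0,0,0],45],
    [[0,0,0],[0,0,0],45],
    [[0,0,0],[0,0,0],45],
    [[0,0,0],[0,0,0],45],
  ],
  squeeze=60,
)

```text
clock: 5.38
position: [0.4525, -0.2501, 0.0061]
tool_rot: [0.0, 0.837, -0.547, -0.0]
contact_force: [-0.1, -0.6, 5.0]
opening: 0.669
```

>>> servo_tool(
  motion=[
    [[0,0,-3],[0,0,0],45],
    [[0,0,-8],[0,0,0],45],
    [[0,0,-15],[0,0,0],45],
    [[0,0,-25],[0,0,0],45],
    [[0,0,-30],[0,0,0],45],
    [[0,0,-30],[0,0,0],45],
    [[0,0,-25],[0,0,0],45],
    [[0,0,-15],[0,0,0],45],
  ],
)

```text
clock: 6.05
position: [0.4529, -0.2504, 0.1594]
tool_rot: [-0.0, 0.837, -0.548, 0.001]
contact_force: [0.4, 0.1, -3.2]
opening: 0.667
```

Run:
```python
from h import *
p,R,s=pose(); print(p,s['contact_force'],s['opening'])
# rest
n=np.array([-0.40919,-0.10139,0.9068]); rx=toolR(13.917,-n).as_matrix()[:,0]
top=np.array([.62358,.2755,.0871]); o=top-0.15*rx; print('rest origin',o,'x',rx)
c=o+0.062*rx; print('meter origin target',c)
plan(p,R,c+n*0.10,toolR(-76.1,n),16)
R1=toolR(-76.1,n); print(R1.as_matrix().round(3)); print((R.inv()*R1).as_rotvec())
f=grab('wrist','e')
```

```text
[ 0.45289356 -0.25039202  0.15937277] [ 0.44012064  0.10565232 -3.15551622] 0.6673823120362105
rest origin [0.49155307 0.24278484 0.02386545] x [0.88017954 0.21810104 0.42156366]
meter origin target [0.5461242  0.25630711 0.0500024 ]
[-27.1, -15.4, 1.2] [-27.3, -15.1, 1.5] [-27.5, -14.8, 1.9] [-27.6, -14.4, 2.2] [-27.8, -14.1, 2.5] [-27.9, -13.7, 2.8] [-28.1, -13.3, 3.1] [-28.2, -13.0, 3.4] [-28.3, -12.6, 3.7] [-28.5, -12.2, 4.0] [-28.6, -11.8, 4.2] [-28.7, -11.3, 4.5] [-28.9, -10.9, 4.7] [-29.0, -10.5, 4.9] [-29.1, -10.0, 5.2] [-29.2, -9.6, 5.4] turn/row [0.027, 0.0023, 0.0104]
[[ 0.24  -0.88   0.409]
 [-0.971 -0.218  0.101]
 [-0.    -0.422 -0.907]]
[0.43266794 0.03607129 0.16676376]
```

View pics/e_wrist.png

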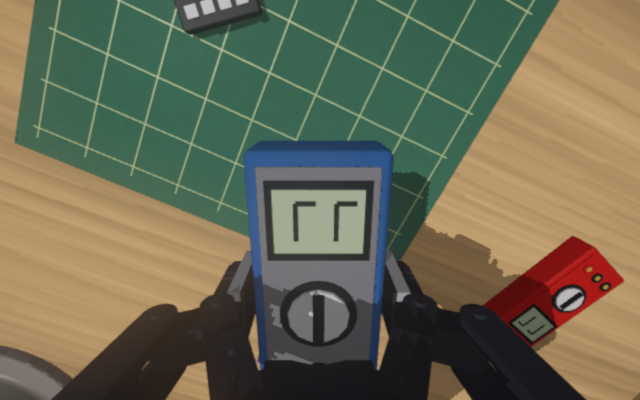

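>>> servo_tool(
  motion=[
    [[-14,-8,-3],[0.014,0.001,0.005],45],
    [[-27,-15.5,0],[0.027,0.0023,0.0104],45],
    [[-27.5,-15,1],[0.027,0.0023,0.0104],45],
    [[-27.5,-14.5,2],[0.027,0.0023,0.0104],45],
    [[-28,-14,2.5],[0.027,0.0023,0.0104],45],
    [[-28,-13.5,3],[0.027,0.0023,0.0104],45],
    [[-28,-13,3],[0.027,0.0023,0.0104],45],
    [[-28,-13,3],[0.027,0.0023,0.0104],45],
  ],
)

```text
clock: 6.77
position: [0.4741, -0.0152, 0.1523]
tool_rot: [-0.08, 0.811, -0.577, 0.061]
contact_force: [1.0, -1.1, -2.5]
opening: 0.664
```

```bash
cat >> h.py <<'E'
n=np.array([-0.40919,-0.10139,0.9068]); rx=toolR(13.917,-n).as_matrix()[:,0]; ry=np.cross(n,rx)
o=np.array([.62358,.2755,.0871])-0.15*rx; c=o+0.062*rx; R1=toolR(-76.1,n)
E
python3 - <<'E'
from h import *
p,R,s=pose(); print(p,s['contact_force'],s['opening'])
plan(p,R,c+n*0.10,R1,9)
E
```

```text
[ 0.47407467 -0.01521045  0.15233251] [ 0.96217443 -1.07492313 -2.5244316 ] 0.663938377516318
[-26.3, -12.3, 3.6] [-26.5, -11.9, 3.9] [-26.6, -11.6, 4.1] [-26.7, -11.2, 4.4] [-26.8, -10.8, 4.6] [-26.9, -10.4, 4.8] [-27.0, -10.0, 5.0] [-27.2, -9.6, 5.2] [-27.3, -9.2, 5.4] turn/row [0.0259, 0.0024, 0.0098]
```

>>> servo_tool(
  motion=[
    [[-26.5,-12,3.5],[0.026,0.0024,0.01],45],
    [[-26.5,-12,4],[0.026,0.0024,0.01],45],
    [[-26.5,-11.5,4],[0.026,0.0024,0.01],45],
    [[-26.5,-11,4.5],[0.026,0.0024,0.01],45],
    [[-27,-11,4.5],[0.026,0.0024,0.01],45],
    [[-27,-10.5,5],[0.026,0.0024,0.01],45],
    [[-20,-8,4],[0.026,0.0024,0.01],45],
    [[-12,-5,2.5],[0.022,0.0024,0.008],45],
  ],
)

```text
clock: 7.43
position: [0.5002, 0.195, 0.1427]
tool_rot: [-0.159, 0.776, -0.598, 0.124]
contact_force: [0.6, -0.3, -3.1]
opening: 0.666
```

>>> servo_tool(
  motion=[
    [[0,0,0],[0,0,0],45],
    [[0,0,0],[0,0,0],45],
    [[0,0,0],[0,0,0],45],
  ],
)

```text
clock: 7.68
position: [0.5009, 0.1908, 0.1431]
tool_rot: [-0.158, 0.775, -0.6, 0.125]
contact_force: [0.3, -0.1, -2.1]
opening: 0.666
```

Run:
```python
from h import *
p,R,s=pose(); print(p,s['contact_force'],s['opening'],s['joint_positions'].round(2))
d=p-o; print('rest coords tcp',np.array([d@rx,d@ry,d@n])*1000)
plan(p,R,c+n*0.06+rx*0.006,R1,3)
f=grab('wrist','g'); f=grab('side','g'); f=grab('top','g')
```

```text
[0.5009431  0.19084386 0.14311012] [ 0.28511467 -0.14074853 -2.12926041] 0.6661365105276874 [-1.08  0.11  0.61  2.23  0.07  0.43 -1.87]
rest coords tcp [ 47.20574985 -52.67518807 109.55505257]
[-17.5, -7.6, 16.3] [-17.5, -7.4, 16.4] [-17.5, -7.2, 16.4] turn/row [0.0102, 0.0001, 0.0034]
```

View pics/g_wrist.png

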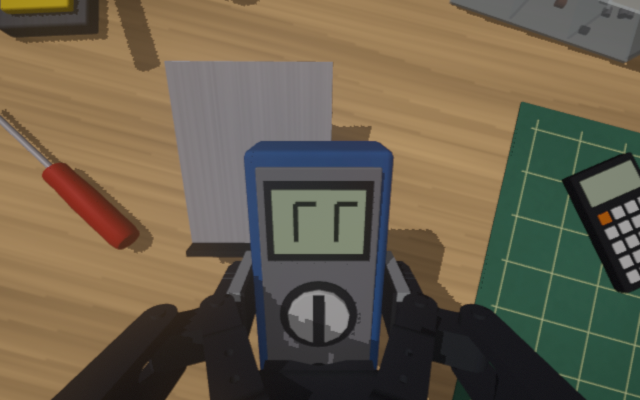

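View pics/g_side.png

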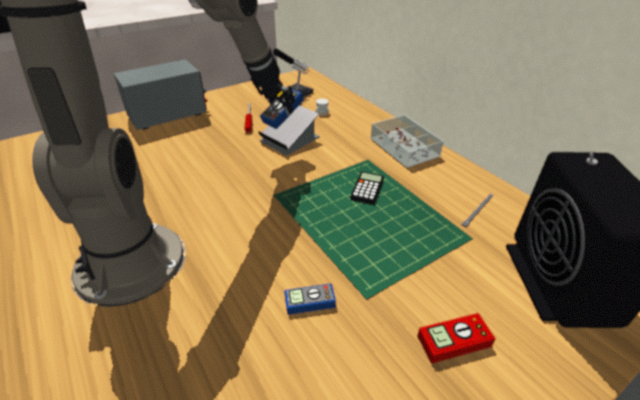

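The meter is held square over the stand, 53 mm short of the centre line. The wrist picture shows the slate from (167,62) to (332,62) and the lip at (215,250). I'll use the same picture to cross-check the stand's pose.

```bash
cat > st.py <<'E'
from h import *
def stand(f,p,R,zmin=0.03):
    T=np.array(f['hand_eye']); W=R.apply(cloud(f,T).reshape(-1,3)).reshape(400,640,3)+p
    d=(W-o)@np.c_[rx,ry,n]
    m=(np.abs(d[...,2])<0.008)&(d[...,0]>-0.01)&(d[...,0]<0.17)&(np.abs(d[...,1])<0.08)
    return W,d,m
E
python3 - <<'E'
from st import *
f=pickle.load(open('pics/g_wrist.pkl','rb')); p,R,s=pose()
W,d,m=stand(f,p,R); D=d[m]*1000
print(len(D)); A=np.c_[D[:,:2],np.ones(len(D))]; k=np.linalg.lstsq(A,D[:,2],rcond=None)[0]; print('plane in rest coords',k)
# left edge y per x bin; upper edge
for x in range(20,150,20):
    q=D[abs(D[:,0]-x)<3]; print(x,q[:,1].min().round(1),q[:,1].max().round(1))
for y in (10,30,50):
    q=D[abs(D[:,1]-y)<3]; print('y',y,q[:,0].min().round(1),q[:,0].max().round(1))
E
```

```text
19448
plane in rest coords [2.02394595e-04 2.48880090e-03 1.29956811e+00]
20 7.9 60.4
40 7.7 60.6
60 7.6 60.6
80 5.4 60.5
100 -63.0 60.9
120 -62.6 60.9
140 -62.9 61.0
y 10 -1.1 149.5
y 30 -1.1 149.4
y 50 -1.1 149.2
```

>>> servo_tool(
  motion=[
    [[-9,-4,4],[0.006,0,0.002],45],
    [[-16,-7,8],[0.01,0,0.003],45],
    [[-16,-7,12],[0.01,0,0.003],45],
    [[-10,-4,12],[0.005,0,0.002],45],
    [[0,0,8],[0,0,0],45],
    [[0,0,0],[0,0,0],45],
    [[0,0,0],[0,0,0],45],
    [[0,0,0],[0,0,0],45],
  ],
)

```text
clock: 8.5
position: [0.5262, 0.2497, 0.1128]
tool_rot: [-0.171, 0.769, -0.602, 0.133]
contact_force: [0.5, -0.1, -2.0]
opening: 0.664
```

```bash
cat > r.py <<'E'
from h import *
p,R,s=pose(); print(s['clock'],p,s['contact_force'].round(1),s['opening'],s['joint_positions'].round(2),s['qvel'].round(2))
d=p-o; print('rest coords tcp',(np.array([d@rx,d@ry,d@n])*1000).round(1),'F rest',np.round([s['contact_force']@a for a in(rx,ry,n)],1))
print('rot err (tool)',(R.inv()*R1).as_rotvec().round(4))
E
python3 r.py; python3 -c "
from h import *
p,R,s=pose();plan(p,R,o+rx*.066-ry*.0007+n*.03,R1,1)"
```

```text
8.5 [0.5262423  0.24974235 0.11275165] [ 0.5 -0.1 -2. ] 0.6639931450462708 [-1.09  0.26  0.56  2.18  0.02  0.33 -1.92] [-0.01 -0.01  0.   -0.   -0.   -0.   -0.  ]
rest coords tcp [69.5 -1.6 65.7] F rest [-0.4 -0.2 -2. ]
rot err (tool) [-0.0024  0.0005 -0.0008]
[-0.9, 3.6, 35.7] turn/row [-0.0024, 0.0005, -0.0008]
```

>>> servo_tool(
  motion=[
    [[-0.5,1,8],[-0.002,0,0],45],
    [[-0.4,1,8],[0,0,0],45],
    [[0,0,4],[0,0,0],45],
    [[0,0,0],[0,0,0],45],
    [[0,0,0],[0,0,0],45],
  ],
)

```text
clock: 8.92
position: [0.5323, 0.2532, 0.0933]
tool_rot: [-0.17, 0.769, -0.601, 0.133]
contact_force: [-0.5, -0.1, -1.6]
opening: 0.662
```

```bash
python3 r.py
```

```text
8.9167 [0.53231713 0.25321082 0.09325385] [-0.5 -0.1 -1.6] 0.6618787727189338 [-1.05  0.3   0.51  2.18 -0.02  0.29 -1.89] [-0.01 -0.01  0.01 -0.01  0.    0.   -0.  ]
rest coords tcp [67.4  0.3 45.2] F rest [-1.1 -0.  -1.3]
rot err (tool) [-0.      0.0008  0.0007]
```

>>> servo_tool(
  motion=[
    [[0.5,0,5],[0,0,0],45],
    [[0.5,0,6],[0,0,0],45],
    [[0,0,4],[0,0,0],45],
    [[0,0,0],[0,0,0],45],
    [[0,0,0],[0,0,0],45],
  ],
)

```text
clock: 9.33
position: [0.5387, 0.254, 0.0797]
tool_rot: [-0.17, 0.769, -0.601, 0.133]
contact_force: [-1.1, -0.5, -2.8]
opening: 0.667
```

```bash
python3 r.py
```

```text
9.3333 [0.53873516 0.25398312 0.07971209] [-1.1 -0.5 -2.8] 0.6672807712602292 [-1.    0.33  0.48  2.17 -0.05  0.26 -1.86] [-0.01 -0.01  0.01 -0.    0.    0.   -0.  ]
rest coords tcp [67.5 -0.5 30.2] F rest [-2.2 -0.2 -2. ]
rot err (tool) [-0.0002  0.001   0.0009]
```

>>> servo_tool(
  motion=[
    [[0,0,4],[0,0,0],45],
    [[0,0,4],[0,0,0],45],
    [[0,0,2],[0,0,0],45],
    [[0,0,0],[0,0,0],45],
    [[0,0,0],[0,0,0],45],
  ],
)

```text
clock: 9.75
position: [0.5428, 0.2552, 0.0709]
tool_rot: [-0.171, 0.769, -0.601, 0.133]
contact_force: [-0.7, -1.0, -1.7]
opening: 0.668
```

```bash
python3 r.py
```

```text
9.75 [0.54284316 0.25515751 0.07087679] [-0.7 -1.  -1.7] 0.6680147371558637 [-0.98  0.36  0.46  2.17 -0.06  0.24 -1.85] [-0.   -0.    0.01 -0.    0.   -0.    0.  ]
rest coords tcp [67.7 -0.3 20.4] F rest [-1.5 -0.8 -1.1]
rot err (tool) [-0.0005  0.0013  0.0009]
```

>>> servo_tool(
  motion=[
    [[0,0,1],[-0.015,0,0],45],
    [[0,0,3],[-0.015,0,0],45],
    [[0,0,3],[0,0,0],45],
    [[0,0,1],[0,0,0],45],
    [[0,0,0],[0,0,0],45],
    [[0,0,0],[0,0,0],45],
  ],
)

```text
clock: 10.25
position: [0.5459, 0.2558, 0.0635]
tool_rot: [-0.159, 0.772, -0.603, 0.124]
contact_force: [0.0, -0.1, -2.8]
opening: 0.662
```

```bash
python3 r.py; python3 -c "
from h import *
print(pose()[2]['joint_positions'].round(4)); grab('side','i'); grab('wrist','i')"
```

```text
10.25 [0.54587897 0.25581955 0.0634967 ] [ 0.  -0.1 -2.8] 0.6615559893751546 [-0.94  0.37  0.42  2.14 -0.08  0.27 -1.83] [-0.01 -0.    0.01  0.    0.   -0.    0.  ]
rest coords tcp [67.4 -0.4 12.4] F rest [-1.2 -0.1 -2.5]
rot err (tool) [0.0297 0.0012 0.0008]
[-0.935   0.374   0.4168  2.1407 -0.0797  0.2704 -1.8276]
```

>>> servo_tool(
  motion=[
    [[0,0,2],[0,0,0],45],
    [[0,0,2],[0,0,0],45],
    [[0,0,1],[0.01,0,0],45],
    [[0,0,0],[0,0,0],45],
    [[0,0,0],[0,0,0],45],
  ],
)

```text
clock: 10.77
position: [0.5475, 0.2564, 0.0588]
tool_rot: [-0.163, 0.771, -0.603, 0.127]
contact_force: [0.5, 0.4, -2.4]
opening: 0.666
```

```bash
python3 r.py
```

```text
10.7667 [0.54752351 0.25635725 0.05881736] [ 0.5  0.4 -2.4] 0.6661999182910844 [-0.93  0.38  0.41  2.15 -0.08  0.25 -1.83] [ 0.   -0.   -0.   -0.01 -0.    0.    0.  ]
rest coords tcp [67.  -0.3  7.4] F rest [-0.5  0.3 -2.4]
rot err (tool) [0.0198 0.0012 0.0012]
```

View pics/i_wrist.png

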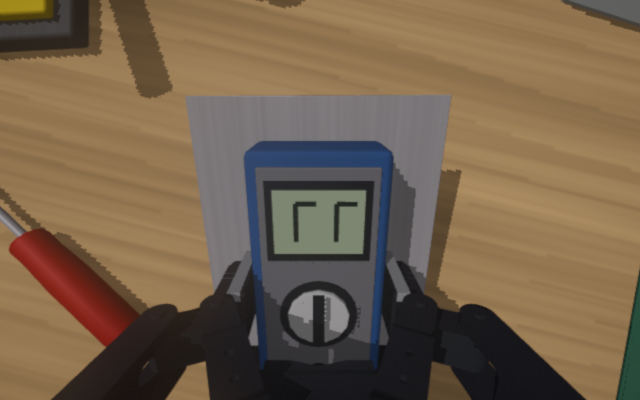

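The meter is centred and square over the slate, whose top edge runs from (188,97) to (450,97). I'm now creeping down to contact.

>>> servo_tool(
  motion=[
    [[0,1.5,1],[0,0,0],45],
    [[0,1,0.7],[0,0,0],45],
    [[0,0,0.7],[0.005,0,0],45],
    [[0,0,0],[0,0,0],45],
  ],
)

```text
clock: 11.1
position: [0.5463, 0.2561, 0.0556]
tool_rot: [-0.165, 0.771, -0.602, 0.128]
contact_force: [-0.5, 0.9, -2.9]
opening: 0.664
```

```bash
python3 r.py
```

```text
11.1 [0.54628393 0.25610226 0.05563232] [-0.5  0.9 -2.9] 0.6639240603234685 [-0.94  0.39  0.41  2.15 -0.08  0.23 -1.83] [ 0.   -0.   -0.   -0.01 -0.    0.01  0.01]
rest coords tcp [64.5 -0.2  5.1] F rest [-1.4  1.  -2.5]
rot err (tool) [0.0146 0.0013 0.0012]
```

>>> servo_tool(
  motion=[
    [[0,0,0.5],[-0.005,0,0],45],
    [[0,0,0.5],[0,0,0],45],
    [[0,0,0],[0,0,0],45],
  ],
)

```text
clock: 11.35
position: [0.5468, 0.2563, 0.0552]
tool_rot: [-0.163, 0.771, -0.603, 0.127]
contact_force: [-4.7, -1.1, 2.7]
opening: 0.663
```

```bash
python3 r.py;python3 -c "
from h import *
print(pose()[2]['joint_positions'].round(4))"
```

```text
11.35 [0.54682607 0.25632834 0.05522066] [-4.7 -1.1  2.7] 0.663276952369802 [-0.93  0.39  0.41  2.15 -0.08  0.24 -1.83] [-0. -0.  0.  0. -0. -0. -0.]
rest coords tcp [64.8 -0.1  4.4] F rest [-3.2  0.1  4.5]
rot err (tool) [0.0195 0.0018 0.0008]
[-0.9289  0.3889  0.4083  2.1502 -0.083   0.2365 -1.8286]
```

>>> servo_tool(
  motion=[
    [[0,0.5,0.5],[0,0,0],45],
    [[0,0.5,0],[0,0,0],45],
    [[0,0,0],[0,0,0],45],
  ],
  squeeze=20,
)

```text
clock: 11.6
position: [0.5469, 0.2564, 0.055]
tool_rot: [-0.164, 0.771, -0.603, 0.127]
contact_force: [-3.7, -1.5, 4.1]
opening: 0.671
```

```bash
python3 r.py;python3 -c "
from h import *
print(pose()[2]['joint_positions'].round(4)); grab('wrist','j')"
```

```text
11.6 [0.54689007 0.25638802 0.05503968] [-3.7 -1.5  4.1] 0.6705000156515772 [-0.93  0.39  0.41  2.15 -0.08  0.23 -1.83] [ 0.  0. -0. -0.  0.  0.  0.]
rest coords tcp [64.8 -0.1  4.2] F rest [-1.8 -0.6  5.4]
rot err (tool) [0.0175 0.0022 0.0005]
[-0.9291  0.389   0.4082  2.1516 -0.0826  0.233  -1.8296]
```

View pics/j_wrist.png

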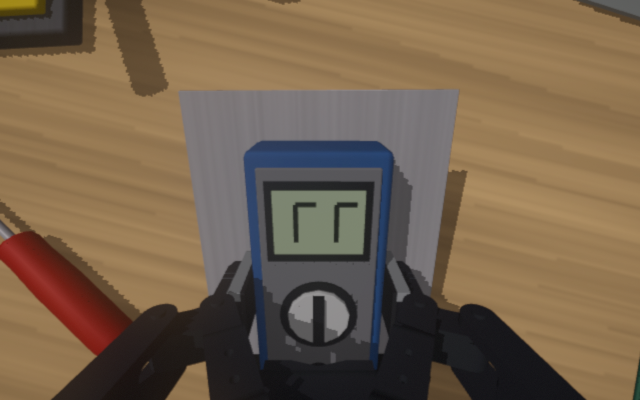

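The meter is touching the face at about 5 N, still square. I'll ease the fingers open so it settles down to the lip.

>>> servo_tool(
  motion=[
    [[0,0,0],[0,0,0],58],
    [[0,0,0],[0,0,0],59],
    [[0,0,0],[0,0,0],60],
    [[0,0,0],[0,0,0],62],
    [[0,0,0],[0,0,0],64],
    [[0,0,0],[0,0,0],67],
    [[0,0,0],[0,0,0],72],
    [[0,0,0],[0,0,0],78],
  ],
)

```text
clock: 12.32
position: [0.5464, 0.2562, 0.0542]
tool_rot: [-0.163, 0.771, -0.603, 0.127]
contact_force: [-0.2, 0.4, 1.6]
opening: 0.913
```

```bash
python3 r.py; python3 -c "
from h import *
grab('wrist','k')"
```

```text
12.3167 [0.54637228 0.25616863 0.05417504] [-0.2  0.4  1.6] 0.9127375770292666 [-0.93  0.39  0.41  2.15 -0.08  0.23 -1.83] [-0. -0.  0. -0.  0.  0.  0.]
rest coords tcp [63.9 -0.2  3.7] F rest [0.6 0.4 1.5]
rot err (tool) [0.0191 0.0015 0.001 ]
```

View pics/k_wrist.png

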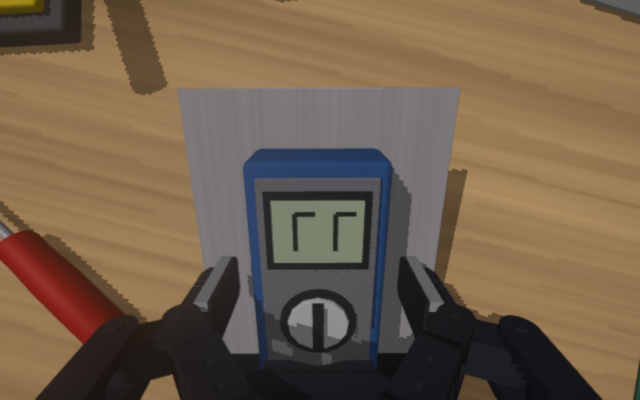

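The fingers are clear on both sides, and the meter has slid a few millimetres down toward the lip, still square. I'll retreat straight out.

>>> servo_tool(
  motion=[
    [[0,0,-3],[0,0,0],83],
    [[0,0,-6],[0,0,0],85],
    [[0,0,-12],[0,0,0],85],
    [[0,0,-20],[0,0,0],85],
    [[0,0,-25],[0,0,0],85],
    [[0,0,-30],[0,0,0],85],
    [[0,0,-20],[0,0,0],85],
    [[0,0,0],[0,0,0],85],
  ],
)

```text
clock: 13.03
position: [0.5016, 0.2459, 0.1643]
tool_rot: [-0.167, 0.77, -0.602, 0.126]
contact_force: [1.0, 0.4, 0.1]
opening: 0.993
```

>>> servo_tool(
  motion=[
    [[0,15,-10],[-0.05,0,0],85],
    [[0,25,-10],[-0.05,0,0],85],
    [[0,15,-10],[-0.05,0,0],85],
    [[0,0,0],[0,0,0],85],
    [[0,0,0],[0,0,0],85],
  ],
)

```text
clock: 13.45
position: [0.4412, 0.23, 0.1688]
tool_rot: [-0.106, 0.781, -0.61, 0.081]
contact_force: [0.8, 0.0, -0.2]
opening: 0.996
```

```bash
cat > chk.py <<'E'
from st import *
p,R,s=pose(); print(s['clock'],p,s['contact_force'].round(1))
for nm in('wrist','top','side'):
    f=grab(nm,'m')
    if nm=='wrist':
        W,d,_=stand(f,p,R)
    else: W=cloud(f); d=(W-o)@np.c_[rx,ry,n]
    D=d*1000
    m=(D[...,2]>24)&(D[...,2]<44)&(np.abs(D[...,1])<70)&(D[...,0]>-20)&(D[...,0]<150)
    k,l,st,c2=cv2.connectedComponentsWithStats(m.astype(np.uint8))
    if k<2: continue
    i=1+np.argmax(st[1:,4]); Q=D[l==i]
    r=rect(Q[:,:2]/1000); A=np.c_[Q[:,:2],np.ones(len(Q))]; kk=np.linalg.lstsq(A,Q[:,2],rcond=None)[0]
    print(nm,len(Q),'ctr',r[0].round(1),'ang',round(r[1],2),r[2],'z',np.median(Q[:,2]).round(1),'slopes deg',np.degrees(kk[:2]).round(2),'x',Q[:,0].min().round(1),Q[:,0].max().round(1),'y',Q[:,1].min().round(1),Q[:,1].max().round(1))
E
python3 chk.py
```

```text
13.45 [0.44117387 0.23004726 0.16875795] [ 0.8  0.  -0.2]
wrist 11466 ctr [60.9 -0.8] ang 0.18 [np.float32(58.28732), np.float32(122.80311)] z 33.0 slopes deg [-0.24  0.14] x -0.5 122.3 y -30.1 28.4
top 1300 ctr [62.1 -0.1] ang -0.19 [np.float32(123.71448), np.float32(59.58282)] z 32.1 slopes deg [-0.14  1.18] x 0.2 123.9 y -29.9 29.8
side 566 ctr [63.4 -2.8] ang 0.49 [np.float32(64.29606), np.float32(123.83078)] z 31.9 slopes deg [0.36 2.54] x 1.3 125.5 y -34.6 29.7
```

View pics/m_wrist.png

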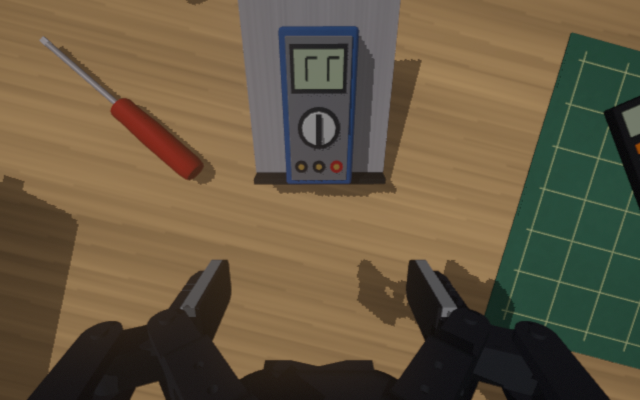

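View pics/m_top.png

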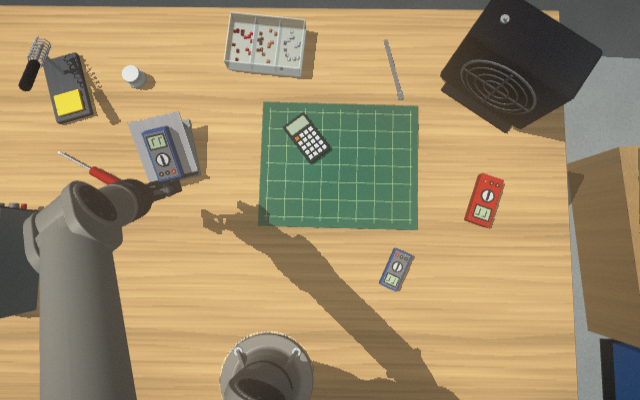

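```bash
python3 -c "
from workcell import bot
print(bot.close_job())"
```

```text
the job is handed in; nothing more can be done
None
```

The blue multimeter is on the stand: face up, screen end uppermost, with its foot down against the lip. I handed the job in at about 13.6 s of the 38 s allowed.

I took the larger of the two blue meters, the one on the mat, and gripped it across its width. I lowered it to touch the slope at roughly 5–8 N, then eased the fingers open so it slid the last few millimetres to the lip. The gripper was then backed off clear of the meter and stand.

**Last checks:**

| Check | Wrist camera | Top camera |
|---|---|---|
| Centre across the stand (mm from centre line) | -0.8 | -0.1 |
| Square to the stand (degrees off) | 0.2 | -0.2 |
| Foot end along the slope, lip at 0 (mm) | -0.5 | 0.2 |
| Tilt along the slope, relative to the face (degrees) | -0.2 | -0.1 |

- **Calculator and other meters:** in the last top view they sit where they were at the start. I judged this by eye and did not re-measure.
- **Disagreements:** the side camera put the meter 2.8 mm off centre and 0.5° off square. It also read 2.5° of cross-tilt against 0.1° (wrist) and 1.2° (top). I gave it less weight because it had few points, and its outline came out 64 mm wide against the true 58 mm.
- **Tilt when let go:** joint 6 came close to its lower limit on the slope, reading 0.233 against 0.23 rad. I therefore released the meter about 1° short of flush, so its foot end settled the last couple of millimetres on its own.

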